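Click the child-safe cap onto the medicine bottle

ROBOT

A 7-joint arm with a two-finger parallel gripper is mounted at the origin on the work surface. World frame = base frame: x ahead of the robot, y to its left, z up, the work surface at z = 0. Lengths are in m, angles in rad, forces in N, time in s.
With the tool pointing down it reaches from about 0.4 to 0.85 m from the base axis. Payload 4.5 kg.
Tool frame: the origin (TCP) lies on the centre line of the jaws, within the pads' length; the fingertips stand 14 mm ahead of it and the grasp point (between the pads) lies 5 mm behind it (arm.finger_overhang is the distance from the TCP to the fingertips, in m); z points along the fingers, y is the line along which they close (so a half turn about z gives the same grasp; the last joint's range is limited). The gripper opens to 88 mm and grips with 3 to 60 N. Pads are 18 mm wide; open, the fingers measure 123 mm over their backs; the gripper's body (75 mm by 187 mm) begins 45 mm behind the grasp point.
Start: joints at [1.224, 0.689, -0.195, 1.565, 0.157, 0.902, -0.215], TCP at [0.232, -0.58, 0.253] pointing down, gripper open.
Joint ranges: [-3.01, 3.01], [-0.46, 2.08], [-1.47, 1.51], [0.13, 2.56], [-1, 4.14], [0.04, 2.09], [-2.66, 2.66]. Speed limits (rad/s): [2.57, 2.57, 3.14, 3.14, 3.14, 3.14, 3.14].

INTERFACE

Orientations are given as a rotation vector (axis times angle).
In Python, from station import arm gives the robot as it stands.
- The arm moves only by the shell command python3 -m inch 'ROWS'. ROWS is a JSON object of lists of equal length, an entry for each row: "rotation": the turn, a rotation vector about the world's x, y, z in rad, a list of three; "delta_pos": the shift along the world's x, y, z in m, a list of three; "claw": the opening, from 0 (shut) to 1 (fully open). A call has 1 to 5 rows; each row is the pose to reach, as a shift and turn from the pose commanded when the call began; what a row does not reach only later rows make up. A row lasts 1/8 s, in which the tool goes at most 62.5 mm and 10.7 degrees, less where a joint would pass 70% of its speed; a pose out of reach is approached as far as the arm can. A call with a gripper value outside its range is refused whole. The fingers move at their own pace and stop on an object; the grip force is fixed at half the most. Time passes only in rows, so rows that repeat a pose let the fingers close. It gives the time, the measured TCP pose, the force, the opening and the grip force at its end, in the units of the state.
- arm.get_obs(): the state, without advancing time (a new reading comes with each control period).
- arm.camera(name): name is "side" or "top" or "wrist"; returns a dict with "pixels" (420x560x3 uint8, blue, green, red), "fov_y" (degrees; the focal length in pixels is half the picture's height over the tangent of half this angle, whatever the lens; pixels are square), "cx", "cy" (the principal point, pixels), "rvec" (rotation vector, rad) and "tvec" (3), from world to camera coordinates, as OpenCV has them; the wrist camera has in their place "T_tool_cam" (4x4, takes a point from camera to tool coordinates, whose origin is the TCP and whose axes are the flange's). Camera axes: x right, y down, z forward; pixel columns grow to the right and rows downward; lengths in m; the calibration is good to about 2 mm. The wrist camera is an equidistant fisheye: a pixel r from the principal point sees the ray r / f radians off the axis. A picture is of the moment at which its call begins: read the wrist's pose just before it. There is no depth.
- arm.finish_job(): hands the job in; it is judged then, once.
Trained networks look in the newest picture that a camera, given by its name, has taken for a name from the list of things; names that differ only in an ending like _2 or _b are one class to them, and where a whole thing is asked for, a point or a joint stands for the part that bears it (a point fixed in the world has none). Each returns a list of dicts, best first, with "conf" (0 to 1); they miss things now and then, are a little off and sometimes report something else, mostly with a low value. They report only what shows in the picture. A call takes as long as a camera call. They do not tell look-alikes from the thing itself.
- arm.find_in(camera, query): "location" ([column, row] as shares, 0 to 1, of the picture: columns of its width, rows of its height, amid what is visible of it).
The state is a dict: "t": time; "joint_positions": joint angles; "joint_vel": joint speeds; "tau": joint torques, N m; "tcp_pos": TCP position; "tool_rot": TCP orientation; "wrist_force": force on the tool from outside, world axes, zero at the start; "torque": the same for the moment, N m; "opening": finger opening in m; "gripper_force": force on a finger pad.
Only numpy, scipy, OpenCV 4.12 (cv2) and the standard library are available. Lean on these libraries where they do the work, as an engineer would, in place of code of your own. Each camera call takes 0.05 s, during which the arm holds its last target. There are 200 camera calls.

TASK

Make the medicine bottle child-safe: lift the white dosing cup off its neck and set it gently, still mouth down, into the round well of the light wooden holder and let go of it; then put the blue cap on the bottle and press it down past the click until it is fully home. Do not let up after the click: finish while still holding the cap and pressing it firmly down on the bottle, and leave the pill pack, the ointment jar and the alarm clock where they are.

Things in the scene. Friction and masses are not known exactly. Their poses are not given: they have to be found in the camera images.
- cup_mid (a point): Centre (on the axis, half-way up) of the loose white dosing cup: a round plastic cup 40 mm tall, standing mouth down, closed end up; 38 mm wide at the rim (bottom), 36 mm at the top, 20 g. At the start it hangs loosely over the bottle's neck (up to 3 mm sideways play) with its rim on the bottle's shoulder, so it must rise 35 mm to come free of the neck. Its z axis points up, out of the closed end.
- well (a point): Centre of the floor of the round well in the holder, a light wooden block 90 x 90 x 30 mm fixed to the table. The well is 49 mm wide and 10 mm deep; its floor is 20 mm above the table. z points up.
- neck_top (a point): Top centre of the bottle's white neck, 117 mm above the table; z up. The neck is 21 mm wide; its top 8 mm narrow to 12 mm, which guides a cap on. Four sprung beads stick out to 28 mm across, 16 mm below this point. A cap set on rests on the beads; pushing takes a force rising to roughly 8 to 15 N, which drops (the click) as its lip slips past them; it goes easily some 6 mm on, then stops hard on this point.
- bottle: Amber medicine bottle, 46 mm wide, fixed upright in a medium-brown wooden stand 86 x 86 x 30 mm that is fixed to the table; origin at the centre of the stand's underside. Its flat shoulder is 85 mm above the table, 32 mm below neck_top.
- cap_mid (a point): Centre (on the axis, half-way up) of the loose blue snap cap: 41 mm wide, 28 mm tall, 20 g, mouth down on the table; z up. Hollow, 22 mm deep, with a 3 mm high lip of 24 mm opening at the mouth. Resting unclicked on the neck, this point is near the height of neck_top; fully home it is 8 mm below neck_top, the cap's rim 10 mm above the shoulder. Pressing firmly there means 5 to 20 N.
- blister: Bystander: silver pill pack with red pills, 36 x 80 x 7 mm, lying flat; origin at the centre of its underside, y along its length.
- jar: Bystander: green ointment jar with a white lid, 44 mm wide, 42 mm tall; origin at the centre of its underside.
- clock: Bystander: black twin-bell alarm clock, 96 mm wide, 40 mm deep, 153 mm tall; origin at the centre of its underside.
Mind the look-alikes: they are no part of the job. What is shaped like the part that bears cup_mid but turquoise is not meant. What is shaped like the part that bears cap_mid but pink is not meant.

How it is judged:
By the outcome, as a careful person would: the job done as asked, in the order asked, and still so for the second after the job is handed in, while the arm keeps its last pose, push and grip.
It also fails if it takes over 64 s, if anything falls off the work surface, if the arm or the gripper's body presses on something with over 40 N, if the wrist force passes 120 N, or if a joint passes its speed limit or range.

## Working session

There is one attempt and no reset: what is moved stays moved. The work goes in short steps, Python scripts to look and compute and a shell command to move; the robot and the scene stay as the last step left them, time stands still between calls to the robot, and variables do not carry over. Pictures are saved under pics/ and viewed, at most 10 in all, crops included, and the job is handed in when it is done.

```bash
mkdir -p pics; cat > h.py <<'E'
import numpy as np, cv2
from station import arm
from scipy.spatial.transform import Rotation as R
def shot(name, save=None):
    o=arm.get_obs(); c=arm.camera(name)
    if save: cv2.imwrite('pics/'+save, c['pixels'])
    c['f']=210/np.tan(np.radians(c['fov_y'])/2); c['obs']=o
    return c
def ray(c,u,v):
    x=np.array([u-c['cx'],v-c['cy']])/c['f']
    if 'T_tool_cam' in c:
        r=np.linalg.norm(x); d=np.r_[x/max(r,1e-9)*np.sin(r),np.cos(r)]
        T=c['T_tool_cam']; T=np.array(T); Rt=R.from_rotvec(c['obs']['tool_rot']).as_matrix()
        return Rt@T[:3,3]+np.array(c['obs']['tcp_pos']), Rt@T[:3,:3]@d
    Rm=R.from_rotvec(np.ravel(c['rvec'])).as_matrix(); d=np.r_[x,1]; d/=np.linalg.norm(d)
    return -Rm.T@np.ravel(c['tvec']), Rm.T@d
def tri(rays):
    A=0;b=0
    for o,d in rays:
        P=np.eye(3)-np.outer(d,d); A=A+P; b=b+P@o
    p=np.linalg.solve(A,b); return p, [np.linalg.norm((np.eye(3)-np.outer(d,d))@(p-o)) for o,d in rays]
def atz(r,z): o,d=r; return o+d*(z-o[2])/d[2]
E
python3 - <<'E'
from h import *
print(arm.get_obs())
for n in ['side','top','wrist']:
    c=shot(n,n+'0.png'); print(n,c['fov_y'],c['f'],ray(c,280,210))
    for q in ['cup_mid','well','neck_top','bottle','cap_mid','blister','jar','clock']:
        print(q,[(round(d['conf'],2),np.round(np.array(d['location'])*[560,420]).tolist()) for d in arm.find_in(n,q)])
E
```

```text
{'t': 0.0, 'joint_positions': array([ 1.22379749,  0.68998258, -0.19452207,  1.56633767,  0.15730219,
        0.9024905 , -0.215097  ]), 'joint_vel': array([-3.37165631e-04, -1.79183111e-03,  1.64424956e-03,  4.85737075e-04,
        1.20224997e-03,  3.07476017e-03,  8.29525403e-05]), 'tau': array([ 1.28422871e-04, -5.27558327e+01, -1.26662616e+00, -1.53430992e+01,
       -5.25383418e-02,  6.69159766e-03,  1.72792934e-04]), 'tcp_pos': array([ 0.23202435, -0.57968645,  0.25191278]), 'tool_rot': array([-3.08305980e+00, -5.94361259e-01,  7.38483910e-04]), 'wrist_force': array([-0.58692121,  0.44102373, -0.35455981]), 'torque': array([ 0.02947301, -0.01054597,  0.01198757]), 'gripper_force': 0.0, 'opening': 0.08798886886482708}
side 55.89141376001891 395.8570350499656 (array([0.14021482, 0.57329849, 0.51353281]), array([ 0.59221052, -0.61378348, -0.52206948]))
cup_mid [(0.53, [351.0, 218.0])]
well [(0.56, [264.0, 271.0])]
neck_top [(0.57, [378.0, 203.0])]
bottle [(0.59, [380.0, 201.0])]
cap_mid [(0.71, [280.0, 217.0]), (0.47, [281.0, 198.0])]
blister [(0.75, [321.0, 244.0])]
jar [(0.28, [383.0, 174.0])]
clock [(0.74, [182.0, 318.0])]
top 48.05086852023592 471.10478991256224 (array([0.47689305, 0.1051096 , 1.02004435]), array([ 0.13310517, -0.03166298, -0.99059602]))
cup_mid [(0.71, [358.0, 237.0])]
well [(0.75, [240.0, 226.0])]
neck_top [(0.96, [404.0, 244.0])]
bottle []
cap_mid [(0.71, [337.0, 152.0]), (0.69, [305.0, 177.0])]
blister [(0.68, [309.0, 235.0])]
jar [(0.72, [310.0, 288.0])]
clock [(0.97, [133.0, 247.0])]
wrist 65.70646984690485 325.19226210127806 (array([ 0.3103855 , -0.54947724,  0.38468808]), array([-0.32892237, -0.11575107, -0.93723624]))
cup_mid []
well []
neck_top []
bottle []
cap_mid []
blister []
jar []
clock []
```

View pics/top0.png

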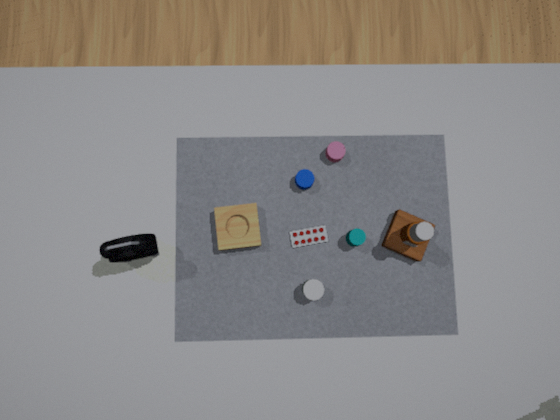

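View pics/side0.png

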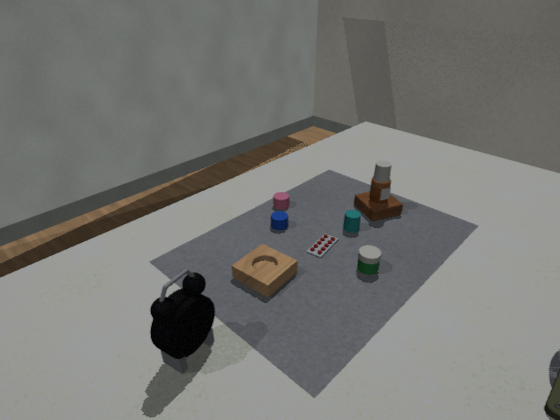

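The top view shows:
- Cup candidates: the white cup on the bottle (424,231), the turquoise look-alike (356,237) and the jar's white lid (313,290). I choose the white cup on the bottle.
- Cap candidates: blue (305,179) and pink (337,152). I choose blue.
- The well is at (237,226) and the clock at (130,247).

The side view shows the cup at (383,170), the blue cap at (280,220), pink at (281,201), turquoise at (352,221) and the well at (265,262).

```bash
cat > m.py <<'E'
from h import *
def blob(img,u,v,lo,hi,w=30):
    hsv=cv2.cvtColor(img,cv2.COLOR_BGR2HSV); m=cv2.inRange(hsv,np.array(lo),np.array(hi))
    k=np.zeros_like(m); k[max(0,v-w):v+w,max(0,u-w):u+w]=255; m&=k
    n,l,s,c=cv2.connectedComponentsWithStats(m); i=1+np.argmax(s[1:,4]); return c[i],s[i].tolist()
E
python3 - <<'E'
from m import *
t=shot('top');s=shot('side')
B=([105,120,40],[130,255,255]); W=([0,0,110],[180,70,255])
bt=blob(t['pixels'],305,179,*B); bs=blob(s['pixels'],280,220,*B); print('blue',bt,bs)
print('cap',tri([ray(t,*bt[0]),ray(s,*bs[0])]), atz(ray(t,*bt[0]),.026))
wt=blob(t['pixels'],424,231,*W,w=16); ws=blob(s['pixels'],383,170,*W,w=16); print('white',wt,ws)
print('cup',tri([ray(t,*wt[0]),ray(s,*ws[0])]),atz(ray(t,*wt[0]),.125))
arm.find_in
lw=[np.array(arm.find_in(n,'well')[0]['location'])*[560,420] for n in('top','side')]
print('well',lw,tri([ray(t,*lw[0]),ray(s,*lw[1])]),atz(ray(t,237.5,226),.03))
for n,p,z in [('stand',(410,235.5),.03),('jar',(313.5,290),.042),('bl',(309,237),.004),('turq',(356,237),.04),('pink',(336.5,151.5),.028),('clock',(130,245),.1)]: print(n,atz(ray(t,*p),z).round(3))
for n,p in [('h1',(217,206)),('h2',(258,205)),('h3',(261,247)),('h4',(219,250)),('b1',(403,211)),('b2',(433,224)),('b3',(421,260)),('b4',(386,245)),('e1',(183,137)),('e2',(455,333))]: print(n,atz(ray(t,*p),.03).round(3))
a=cv2.resize(t['pixels'][205:265,380:440],(360,360),interpolation=2); b=cv2.resize(s['pixels'][155:225,350:420],(360,360),interpolation=2)
a2=cv2.resize(t['pixels'][150:210,275:335],(240,240)); b2=cv2.resize(t['pixels'][195:255,207:267],(240,240),interpolation=2);a3=cv2.resize(s['pixels'][190:240,255:305],(240,240))
cv2.imwrite('pics/crop1.png',np.vstack([np.hstack([a,b]),np.hstack([a2,b2,a3])]))
E
```

```text
blue (array([304.08852459, 178.94098361]), [295, 169, 20, 21, 305]) (array([278.97278912, 220.02040816]), [271, 211, 17, 19, 294])
cap (array([0.67938515, 0.01862858, 0.01276993]), [np.float64(0.00034756978496709956), np.float64(0.00034756978496711154)]) [0.67699159 0.01998358 0.026     ]
white (array([428.87725632, 228.72202166]), [416, 215, 24, 32, 554]) (array([383.25849335, 166.03545052]), [367, 154, 32, 32, 677])
cup (array([ 0.55717852, -0.21415372,  0.11043521]), [np.float64(0.0002462094870311537), np.float64(0.0002462094870313668)]) [ 0.5556877  -0.20917296  0.125     ]
well [array([239.4  , 228.984]), array([263.2  , 271.488])] (array([0.57640845, 0.16381069, 0.00648964]), [np.float64(0.0040251750801656855), np.float64(0.004025175080165712)]) [0.57753483 0.16374344 0.03      ]
stand [ 0.55  -0.201  0.03 ]
jar [0.442 0.009 0.042]
bl [0.553 0.011 0.004]
turq [ 0.549 -0.084  0.04 ]
pink [ 0.736 -0.052  0.028]
clock [0.537 0.367 0.1  ]
h1 [0.621 0.207 0.03 ]
h2 [0.621 0.12  0.03 ]
h3 [0.532 0.115 0.03 ]
h4 [0.528 0.203 0.03 ]
b1 [ 0.603 -0.189  0.03 ]
b2 [ 0.574 -0.252  0.03 ]
b3 [ 0.498 -0.221  0.03 ]
b4 [ 0.531 -0.149  0.03 ]
e1 [0.772 0.279 0.03 ]
e2 [ 0.347 -0.283  0.03 ]
```

View pics/crop1.png

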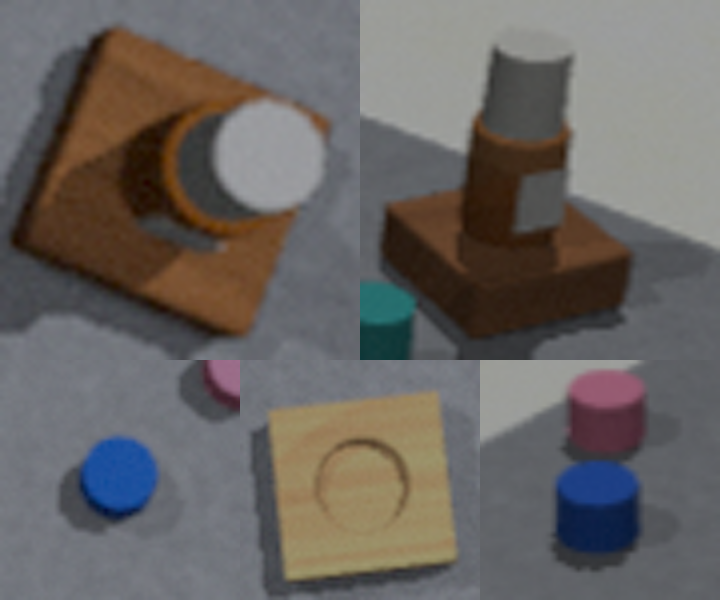

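The crop confirms the choice. The white cup sits on the amber bottle, with its top disc at top-view (425,231) and side-view (383,164). The blue cap is separate from the pink one, and the well is a clear circle at top-view (237.5,226.5). I'm moving over the bottle to refine these with the wrist camera.

```bash
python3 -m inch '{"rotation":[[0,0,0],[0,0,0],[0,0,0],[0,0,0],[0,0,0]],"delta_pos":[[0.04,0.046,0],[0.08,0.092,0],[0.12,0.138,0],[0.16,0.184,0],[0.2,0.23,0]],"claw":[1,1,1,1,1]}'
python3 -m inch '{"rotation":[[0,0,0],[0,0,0],[0,0,0],[0,0,0],[0,0,0]],"delta_pos":[[0.04,0.046,0],[0.08,0.09,0],[0.1,0.12,0],[0.12,0.14,0],[0.12,0.14,0]],"claw":[1,1,1,1,1]}'
python3 - <<'E'
from m import *
c=shot('wrist','w1.png'); print(c['obs']['tcp_pos'],c['obs']['tool_rot'],c['f'])
for q in ['cup_mid','neck_top','bottle']: print(q,[(round(d['conf'],2),np.round(np.array(d['location'])*[560,420]).tolist()) for d in arm.find_in('wrist',q)])
t=shot('top');s=shot('side')
print('cup top',tri([ray(t,425,230.8),ray(s,383.4,164.1)]),atz(ray(t,425,230.8),.125))
print('well',atz(ray(t,237.6,226.6),.03), 'cap',atz(ray(t,304.3,178.8),.028))
E
```

```text
t: 2.17
tcp_pos: [0.4336, -0.3488, 0.253]
tool_rot: [3.084, 0.594, 0.001]
wrist_force: [0.8, -0.4, -0.6]
opening: 0.0885
gripper_force: 0.0
t: 2.8
tcp_pos: [0.5539, -0.2077, 0.2528]
tool_rot: [-3.083, -0.601, -0.002]
wrist_force: [0.5, -0.5, 0.0]
opening: 0.0884
gripper_force: 0.0
[ 0.55393291 -0.20769065  0.25275271] [-3.08252232e+00 -6.01479224e-01 -2.49582423e-03] 325.19226210127806
cup_mid [(0.72, [187.0, 133.0]), (0.62, [278.0, 187.0])]
neck_top [(0.89, [282.0, 158.0])]
bottle [(0.59, [282.0, 159.0])]
cup top (array([ 0.5520243 , -0.20287764,  0.12091954]), [np.float64(0.00017069686640184254), np.float64(0.00017069686640194684)]) [ 0.55182747 -0.20138809  0.125     ]
well [0.57626203 0.16354509 0.03      ] cap [0.67689012 0.01969069 0.028     ]
```

View pics/w1.png

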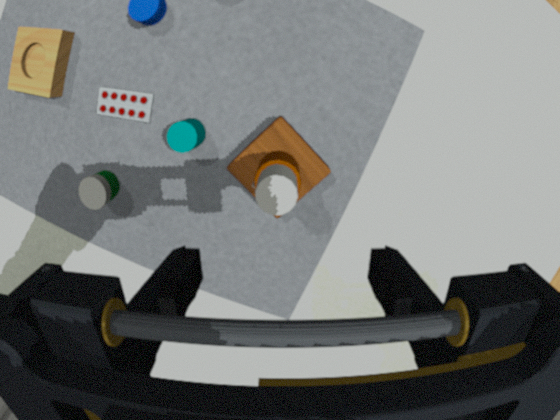

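The wrist view shows the cup's top disc at about (277,195), the amber shoulder just above it at (277,172), turquoise at (185,135), the jar at (98,190) and the blue cap at (147,8).

```bash
python3 - <<'E'
from m import *
c=shot('wrist'); t=shot('top');s=shot('side')
g=cv2.cvtColor(c['pixels'],cv2.COLOR_BGR2GRAY)[165:225,245:310]
G=cv2.resize(c['pixels'][150:230,240:320],(480,480),interpolation=2)
cv2.imwrite('pics/c2.png',np.hstack([G,cv2.resize(t['pixels'][210:250,400:440],(300,480),interpolation=2)]))
w=ray(c,277,195.5); print(w, atz(w,.125)); 
print(tri([w,ray(t,425,230.8),ray(s,383.4,164.1)])); print(tri([w,ray(t,425,230.8)]),tri([w,ray(s,383.4,164.1)]))
E
```

```text
(array([ 0.62957897, -0.18119828,  0.38467018]), array([-0.29394229, -0.09144625, -0.95143866])) [ 0.54935515 -0.20615614  0.125     ]
(array([ 0.55090692, -0.2041387 ,  0.12137708]), [np.float64(0.0034245995487286775), np.float64(0.0019039411032756226), np.float64(0.0015468109902073742)])
(array([ 0.55061263, -0.20404395,  0.12410853]), [np.float64(0.0025992077294830734), np.float64(0.0025992077294829667)]) (array([ 0.55034686, -0.20506254,  0.12129684]), [np.float64(0.002466682517120461), np.float64(0.002466682517120549)])
```

View pics/c2.png

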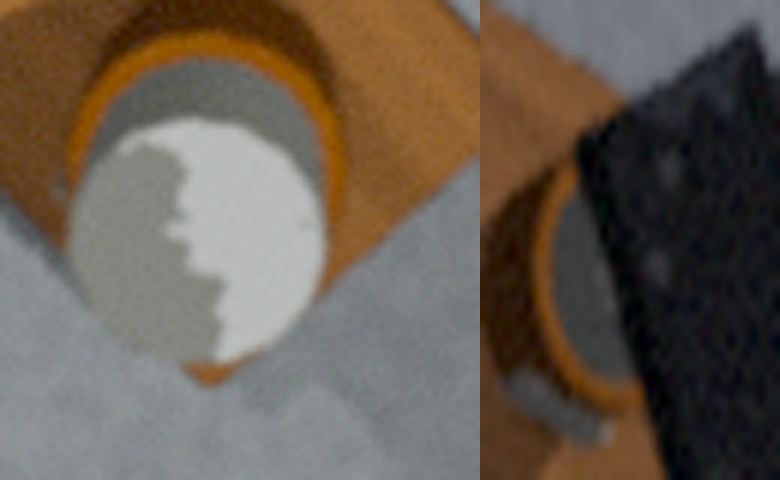

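The close crop puts the cup's top disc centre at (273.1,190.0) in the wrist view, with the shoulder ring centre near (274.3,178).

```bash
python3 - <<'E'
from m import *
c=shot('wrist'); t=shot('top');s=shot('side')
w=ray(c,273.1,190); print(c['obs']['tcp_pos'],atz(w,.125), atz(ray(c,274.3,178),.085))
print(tri([w,ray(t,425,230.8),ray(s,383.4,164.1)])); print(tri([w,ray(t,425,230.8)]),tri([w,ray(s,383.4,164.1)]))
a=R.from_rotvec(c['obs']['tool_rot']).as_matrix(); print(a.round(3))
E
```

```text
[ 0.55189339 -0.21103088  0.25281121] [ 0.55326341 -0.2005114   0.125     ] [ 0.55301232 -0.2003665   0.085     ]
(array([ 0.55188027, -0.20175086,  0.12153776]), [np.float64(0.0010205765321042752), np.float64(0.0008076831995073579), np.float64(0.0005811732913397205)])
(array([ 0.55235588, -0.20123905,  0.12351527]), [np.float64(0.0007503506624816521), np.float64(0.0007503506624815679)]) (array([ 0.55164469, -0.20116894,  0.12147456]), [np.float64(0.0006657547139277117), np.float64(0.0006657547139278778)])
[[ 0.929  0.37  -0.   ]
 [ 0.37  -0.929 -0.   ]
 [-0.     0.    -1.   ]]
```

```bash
python3 -m inch '{"rotation":[[0,0,0],[0,0,0],[0,0,0],[0,0,0],[0,0,0]],"delta_pos":[[0,0.009,-0.04],[0,0.009,-0.08],[0,0.009,-0.11],[0,0.009,-0.13],[0,0.009,-0.14]],"claw":[1,1,1,1,1]}'
python3 -m inch '{"rotation":[[0,0,0],[0,0,0],[0,0,0],[0,0,0],[0,0,0]],"delta_pos":[[0,0,0],[0,0,0],[0,0,0],[0,0,0],[0,0,0]],"claw":[0.6,0.4,0.3,0.3,0.3]}'
```

```text
t: 4.03
tcp_pos: [0.5519, -0.2011, 0.1117]
tool_rot: [-3.084, -0.595, 0.002]
wrist_force: [-0.1, -0.8, -0.3]
opening: 0.0883
gripper_force: 0.0
t: 4.65
tcp_pos: [0.5524, -0.2013, 0.113]
tool_rot: [3.085, 0.594, 0.001]
wrist_force: [-0.6, -0.6, 0.6]
opening: 0.0398
gripper_force: 0.0
```

```bash
python3 -m inch '{"rotation":[[0,0,0],[0,0,0],[0,0,0],[0,0,0]],"delta_pos":[[0,0,0],[0,0,0],[0,0,0],[0,0,0]],"claw":[0,0,0,0]}'
python3 -m inch '{"rotation":[[0,0,0],[0,0,0],[0,0,0],[0,0,0],[0,0,0]],"delta_pos":[[0,0,0.01],[0,0,0.025],[0,0,0.045],[0,0,0.075],[0,0,0.1]],"claw":[0,0,0,0,0]}'
python3 - <<'E'
from m import *
s=shot('side','s2.png')
E
```

```text
t: 5.15
tcp_pos: [0.5524, -0.2012, 0.1129]
tool_rot: [3.085, 0.595, 0.0]
wrist_force: [-0.8, 0.3, 2.4]
opening: 0.0353
gripper_force: 30.0
t: 5.78
tcp_pos: [0.5526, -0.2013, 0.2148]
tool_rot: [3.084, 0.594, 0.002]
wrist_force: [0.1, -0.5, -0.3]
opening: 0.0353
gripper_force: 30.0
```

View pics/s2.png

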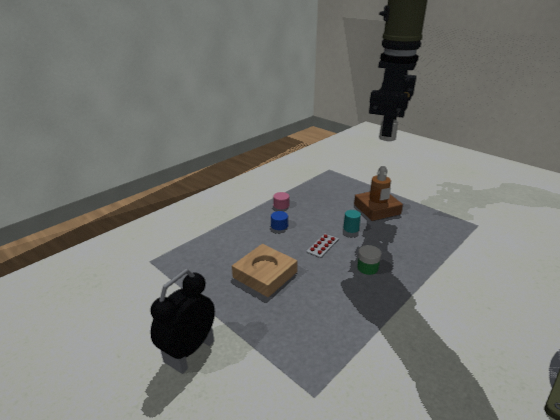

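The side view shows the cup held clear at (388,133) and the bare neck at (383,172). Next, transport to above the well.

```bash
python3 -m inch '{"rotation":[[0,0,0],[0,0,0],[0,0,0],[0,0,0],[0,0,0]],"delta_pos":[[0.003,0.045,0],[0.007,0.1,0],[0.01,0.16,0],[0.013,0.22,0],[0.017,0.27,0]],"claw":[0,0,0,0,0]}'
python3 -m inch '{"rotation":[[0,0,0],[0,0,0],[0,0,0],[0,0,0],[0,0,0]],"delta_pos":[[0.003,0.05,0],[0.006,0.08,0],[0.007,0.095,0],[0.007,0.095,0],[0.007,0.095,0]],"claw":[0,0,0,0,0]}'
python3 - <<'E'
from m import *
c=shot('wrist','w3.png'); print(c['obs']['tcp_pos'],c['obs']['tool_rot'])
for q in ['well','cap_mid','neck_top']: print(q,[(round(d['conf'],2),np.round(np.array(d['location'])*[560,420]).tolist()) for d in arm.find_in('wrist',q)])
t=shot('top');
n=arm.find_in('top','neck_top');print([(d['conf'],(np.array(d['location'])*[560,420]).tolist()) for d in n])
s=shot('side');n=arm.find_in('side','neck_top');print([(d['conf'],(np.array(d['location'])*[560,420]).tolist()) for d in n])
cv2.imwrite('pics/c4.png',np.vstack([np.hstack([cv2.resize(t['pixels'][205:265,380:440],(300,300),interpolation=2),cv2.resize(s['pixels'][155:215,355:415],(300,300),interpolation=2)]),np.hstack([cv2.resize(c['pixels'][100:250,200:350],(300,300),interpolation=2),cv2.resize(c['pixels'],(400,300))[:, :300]])]))
E
```

```text
t: 6.45
tcp_pos: [0.5692, 0.0716, 0.2132]
tool_rot: [-3.084, -0.597, -0.001]
wrist_force: [1.7, 0.5, 0.5]
opening: 0.0354
gripper_force: 30.0
t: 7.08
tcp_pos: [0.5765, 0.1613, 0.2128]
tool_rot: [3.084, 0.59, -0.001]
wrist_force: [-0.2, -0.9, -0.4]
opening: 0.0353
gripper_force: 30.0
[0.57645242 0.16134519 0.21276092] [ 3.08391202e+00  5.90119226e-01 -7.62456868e-04]
well [(0.8, [283.0, 175.0])]
cap_mid [(0.93, [502.0, 120.0]), (0.57, [439.0, 139.0])]
neck_top [(0.96, [496.0, 276.0])]
[(0.6, [409.08000000000004, 238.60200000000003])]
[(0.89, [377.776, 201.306])]
```

View pics/c4.png

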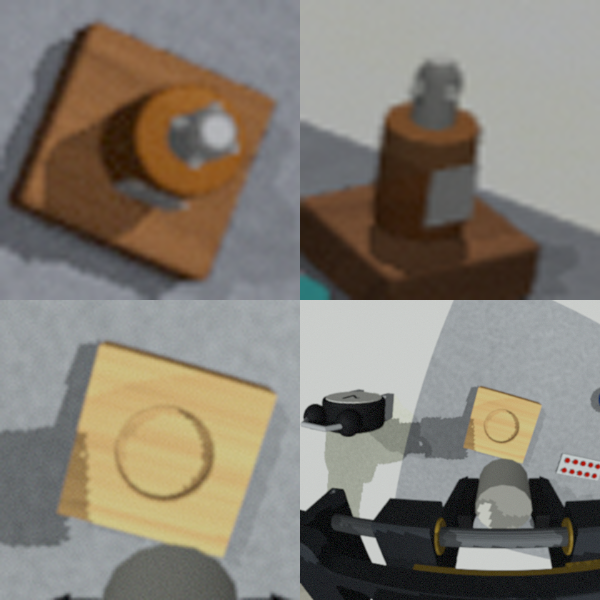

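The crops show the neck top at top-view (423.4,231.4) and side-view (382.6,169.4), and the well rim centre at wrist (282,176). The cup is upright in the jaws.

```bash
python3 - <<'E'
from m import *
c=shot('wrist'); t=shot('top');s=shot('side'); print(c['obs']['tcp_pos'],c['obs']['wrist_force'])
w=ray(c,282,176.2); print('well',atz(w,.03),atz(ray(t,237.6,226.6),.03),tri([w,ray(t,237.6,226.6)]))
n=[ray(t,423.4,231.4),ray(s,382.6,169.4)];print('neck',tri(n),atz(n[0],.117))
print('sidewell',atz(ray(s,265,261),.03))
cp=blob(t['pixels'],305,179,[105,120,40],[130,255,255]);print(cp)
E
```

```text
[0.57636363 0.16340463 0.21276524] [ 1.22378225 -0.49496992 -0.59814085]
well [0.57822676 0.16662919 0.03      ] [0.57626203 0.16354509 0.03      ] (array([0.5766718 , 0.1649734 , 0.02189359]), [np.float64(0.0010320211178411125), np.float64(0.0010320211178411068)])
neck (array([ 0.5524425 , -0.20433006,  0.10658485]), [np.float64(0.0002257539742946096), np.float64(0.00022575397429468752)]) [ 0.55139192 -0.20092268  0.117     ]
sidewell [0.57910494 0.16103516 0.03      ]
(array([304.06270627, 178.91089109]), [295, 169, 19, 21, 303])
```

```bash
python3 -m inch '{"rotation":[[0,0,0],[0,0,0],[0,0,0],[0,0,0],[0,0,0]],"delta_pos":[[0.001,0.002,-0.05],[0.001,0.002,-0.1],[0.001,0.002,-0.13],[0.001,0.002,-0.145],[0.001,0.002,-0.15]],"claw":[0,0,0,0,0]}'
python3 -m inch '{"rotation":[[0,0,0],[0,0,0],[0,0,0],[0,0,0],[0,0,0]],"delta_pos":[[0,0,-0.003],[0,0,-0.006],[0,0,-0.009],[0,0,-0.012],[0,0,-0.0135]],"claw":[0,0,0,0,0]}'
python3 - <<'E'
from m import *
c=shot('wrist');s=shot('side')
cv2.imwrite('pics/c5.png',np.hstack([cv2.resize(c['pixels'][150:360,140:420],(400,300)),cv2.resize(s['pixels'][200:320,195:355],(400,300))]))
print(c['obs']['tcp_pos'],c['obs']['wrist_force'])
E
```

```text
t: 8.25
tcp_pos: [0.5774, 0.1658, 0.0624]
tool_rot: [3.085, 0.595, -0.0]
wrist_force: [-0.1, 0.7, -0.1]
opening: 0.0354
gripper_force: 30.0
t: 8.88
tcp_pos: [0.5773, 0.1657, 0.0491]
tool_rot: [3.085, 0.595, -0.0]
wrist_force: [-0.2, 0.3, -0.1]
opening: 0.0356
gripper_force: 30.0
[0.5772862  0.16574077 0.04914433] [-0.22758735  0.26677933 -0.13817855]
```

View pics/c5.png

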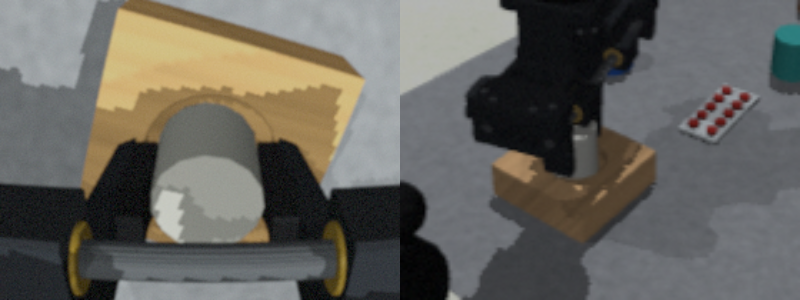

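The cup's lower end is centred in the well, with even margins on both sides. I'll lower it slowly until there is contact.

```bash
python3 -m inch '{"rotation":[[0,0,0],[0,0,0],[0,0,0]],"delta_pos":[[0,0,-0.001],[0,0,-0.0015],[0,0,-0.0015]],"claw":[0,0,0]}'
python3 -m inch '{"rotation":[[0,0,0],[0,0,0],[0,0,0]],"delta_pos":[[0,0,-0.0005],[0,0,-0.001],[0,0,-0.001]],"claw":[0,0,0]}'
```

```text
t: 9.35
tcp_pos: [0.5774, 0.1658, 0.0479]
tool_rot: [3.085, 0.595, 0.0]
wrist_force: [0.2, -1.0, 2.0]
opening: 0.0352
gripper_force: 30.0
t: 9.72
tcp_pos: [0.5774, 0.1658, 0.0479]
tool_rot: [3.085, 0.594, 0.001]
wrist_force: [-2.5, 0.3, 9.8]
opening: 0.0353
gripper_force: 30.0
```

```bash
python3 -m inch '{"rotation":[[0,0,0],[0,0,0],[0,0,0],[0,0,0],[0,0,0]],"delta_pos":[[0,0,0.001],[0,0,0.001],[0,0,0.001],[0,0,0.001],[0,0,0.001]],"claw":[0.05,0.5,0.6,0.7,0.7]}'
python3 -m inch '{"rotation":[[0,0,0],[0,0,0],[0,0,0],[0,0,0],[0,0,0]],"delta_pos":[[0,0,0.015],[0,0,0.035],[0,0,0.06],[0,0,0.1],[0,0,0.14]],"claw":[0.8,0.8,0.8,0.8,0.8]}'
python3 - <<'E'
from m import *
c=shot('wrist');s=shot('side')
cv2.imwrite('pics/c6.png',np.hstack([cv2.resize(c['pixels'],(400,300)),cv2.resize(s['pixels'][200:320,195:355],(400,300))]))
print(c['obs']['tcp_pos'],c['obs']['wrist_force'])
E
```

```text
t: 10.35
tcp_pos: [0.5773, 0.1658, 0.0476]
tool_rot: [3.085, 0.595, -0.0]
wrist_force: [0.7, 0.2, 0.8]
opening: 0.0618
gripper_force: 0.0
t: 10.98
tcp_pos: [0.5774, 0.1658, 0.1906]
tool_rot: [-3.085, -0.595, -0.002]
wrist_force: [0.4, 0.7, -0.9]
opening: 0.0708
gripper_force: 0.0
[0.57741681 0.16576239 0.19056457] [ 0.40153734  0.67633626 -0.90484492]
```

View pics/c6.png

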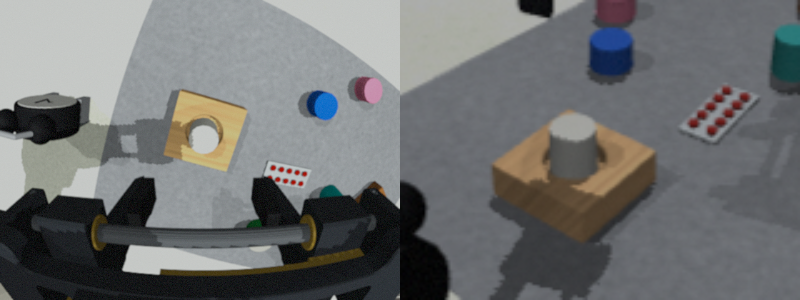

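The cup stands upright in the well, at side crop (573,147) and wrist crop (204,137). Next, the blue cap.

```bash
python3 -m inch '{"rotation":[[0,0,0],[0,0,0],[0,0,0],[0,0,0],[0,0,0]],"delta_pos":[[0.03,-0.045,0],[0.06,-0.085,0],[0.085,-0.125,0],[0.1,-0.146,0],[0.1,-0.146,0]],"claw":[0.8,0.8,0.8,0.8,0.8]}'
python3 -m inch '{"rotation":[[0,0,0],[0,0,0]],"delta_pos":[[0,0,0],[0,0,0]],"claw":[0.7,0.7]}'
python3 - <<'E'
from m import *
c=shot('wrist','w7.png'); t=shot('top'); print(c['obs']['tcp_pos'])
B=([105,120,40],[130,255,255])
print([(round(d['conf'],2),np.round(np.array(d['location'])*[560,420]).tolist()) for d in arm.find_in('wrist','cap_mid')])
g=c['pixels']; hsv=cv2.cvtColor(g,cv2.COLOR_BGR2HSV); m=cv2.inRange(hsv,np.array(B[0]),np.array(B[1])); n,l,st,ce=cv2.connectedComponentsWithStats(m); i=1+np.argmax(st[1:,4]); print(ce[i],st[i])
for V in(110,130,150,170):
    mm=m&(hsv[...,2]>V).astype('uint8')*255; mm[l!=i]=0; n2,_,s2,c2=cv2.connectedComponentsWithStats(mm); j=1+np.argmax(s2[1:,4]); print(V,s2[j],c2[j],atz(ray(c,*c2[j]),.028))
x,y,w,h,_=st[i]; cv2.imwrite('pics/c7.png',np.hstack([cv2.resize(g[y-10:y+h+10,x-10:x+w+10],None,fx=6,fy=6,interpolation=2)])); print(x-10,y-10)
E
```

```text
t: 11.7
tcp_pos: [0.6778, 0.0168, 0.188]
tool_rot: [3.084, 0.588, 0.001]
wrist_force: [-0.0, 0.8, -0.3]
opening: 0.0707
gripper_force: 0.0
t: 11.95
tcp_pos: [0.6765, 0.0221, 0.1879]
tool_rot: [-3.083, -0.599, 0.001]
wrist_force: [-0.1, 0.4, -0.1]
opening: 0.0616
gripper_force: 0.0
[0.67651189 0.02214964 0.18793364]
[(0.97, [291.0, 183.0]), (0.81, [380.0, 151.0])]
[290.46367852 179.45749614] [267 159  44  46 647]
110 [267 159  44  46 573] [291.78708551 181.55148342] [0.68241065 0.0172631  0.028     ]
130 [267 159  44  46 521] [291.99040307 183.38579655] [0.68084089 0.01641337 0.028     ]
150 [267 163  44  42 442] [291.64253394 186.28506787] [0.67811485 0.01564423 0.028     ]
170 [268 170  43  35 378] [293.43386243 188.86772487] [0.67641365 0.01313037 0.028     ]
257 149
```

View pics/c7.png

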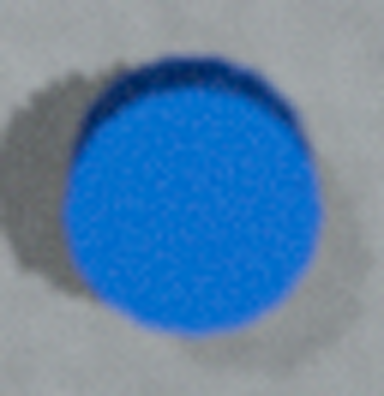

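The crop shows the cap's top disc centre at wrist pixel (289.1,184.2), with the dark far side above it.

```bash
python3 - <<'E'
from m import *
c=shot('wrist'); t=shot('top'); print(c['obs']['tcp_pos'])
c['obs']['tcp_pos']=np.array([.6765,.0221,.188]); c['obs']['tool_rot']=np.array([-3.083,-.599,.001])
w=ray(c,289.1,184.2); print(atz(w,.028), atz(ray(t,304.3,178.6),.028), tri([w,ray(t,304.3,178.6)]))
B=([105,120,40],[130,255,255]); s=shot('side'); bs=blob(s['pixels'],280,220,*B); print(bs,atz(ray(s,279.2,219.5),.017))
E
```

```text
[0.67691829 0.02103395 0.18787213]
[0.67904963 0.01848186 0.028     ] [0.67732774 0.01967795 0.028     ] (array([0.67810282, 0.01871855, 0.02445157]), [np.float64(0.0006530270009184767), np.float64(0.0006530270009185047)])
(array([278.97278912, 220.02040816]), [271, 211, 17, 19, 294]) [0.6756872  0.02117342 0.017     ]
```

```bash
python3 -m inch '{"rotation":[[0,0,0],[0,0,0],[0,0,0],[0,0,0],[0,0,0]],"delta_pos":[[0.001,-0.001,-0.05],[0.001,-0.001,-0.1],[0.001,-0.001,-0.14],[0.001,-0.001,-0.16],[0.001,-0.001,-0.168]],"claw":[0.7,0.7,0.7,0.7,0.7]}'
python3 -m inch '{"rotation":[[0,0,0],[0,0,0],[0,0,0],[0,0,0],[0,0,0]],"delta_pos":[[0,0,-0.002],[0,0,-0.0035],[0,0,-0.0035],[0,0,-0.0035],[0,0,-0.0035]],"claw":[0.7,0.7,0.55,0.5,0.5]}'
python3 -m inch '{"rotation":[[0,0,0],[0,0,0],[0,0,0],[0,0,0]],"delta_pos":[[0,0,0],[0,0,0],[0,0,0],[0,0,0]],"claw":[0,0,0,0]}'
```

```text
t: 12.88
tcp_pos: [0.6782, 0.0188, 0.0191]
tool_rot: [3.085, 0.595, -0.001]
wrist_force: [-0.9, 0.9, 0.9]
opening: 0.0614
gripper_force: 0.0
t: 13.5
tcp_pos: [0.6785, 0.0188, 0.0166]
tool_rot: [3.085, 0.595, 0.001]
wrist_force: [0.1, -0.0, -0.7]
opening: 0.0439
gripper_force: 0.0
t: 14.0
tcp_pos: [0.6784, 0.0187, 0.0164]
tool_rot: [3.085, 0.594, 0.0]
wrist_force: [-0.1, -0.3, 2.6]
opening: 0.0398
gripper_force: 29.9
```

```bash
python3 -m inch '{"rotation":[[0,0,0],[0,0,0],[0,0,0],[0,0,0],[0,0,0]],"delta_pos":[[0,0,0.02],[0,0,0.05],[0,0,0.1],[0,0,0.14],[0,0,0.16]],"claw":[0,0,0,0,0]}'
python3 -m inch '{"rotation":[[0,0,0],[0,0,0],[0,0,0],[0,0,0],[0,0,0]],"delta_pos":[[-0.02,-0.035,0],[-0.05,-0.085,0],[-0.08,-0.14,0],[-0.105,-0.185,0],[-0.119,-0.209,0]],"claw":[0,0,0,0,0]}'
python3 -m inch '{"rotation":[[0,0,0],[0,0,0],[0,0,0],[0,0,0],[0,0,0]],"delta_pos":[[-0.0065,-0.011,0],[-0.0065,-0.011,0],[-0.0065,-0.011,0],[-0.0065,-0.011,0],[-0.0065,-0.011,0]],"claw":[0,0,0,0,0]}'
python3 - <<'E'
from m import *
c=shot('wrist'); print(c['obs']['tcp_pos'])
hsv=cv2.cvtColor(c['pixels'],cv2.COLOR_BGR2HSV); m=cv2.inRange(hsv,np.array([105,120,40]),np.array([130,255,255]));n,l,st,ce=cv2.connectedComponentsWithStats(m)
for i in range(1,n):
    if st[i,4]>150: print(st[i],ce[i])
for V in(110,140,170):
    mm=m&(hsv[...,2]>V).astype('uint8')*255; n2,_,s2,c2=cv2.connectedComponentsWithStats(mm); j=1+np.argmax(s2[1:,4]); print(V,s2[j],c2[j],atz(ray(c,*c2[j]),.188))
for n in ('neck_top','bottle','cap_mid'):print(n,[(round(d['conf'],2),np.round(np.array(d['location'])*[560,420]).tolist()) for d in arm.find_in('wrist',n)])
E
```

```text
t: 14.62
tcp_pos: [0.6797, 0.0188, 0.1804]
tool_rot: [3.084, 0.594, 0.008]
wrist_force: [0.4, 0.3, -0.9]
opening: 0.0395
gripper_force: 30.0
t: 15.25
tcp_pos: [0.5574, -0.1941, 0.1775]
tool_rot: [3.084, 0.587, -0.001]
wrist_force: [0.2, -0.3, 0.0]
opening: 0.0397
gripper_force: 30.0
t: 15.88
tcp_pos: [0.5533, -0.2003, 0.1762]
tool_rot: [-3.084, -0.597, -0.0]
wrist_force: [-0.4, -0.6, -1.1]
opening: 0.04
gripper_force: 30.0
[ 0.5532686  -0.20026686  0.17618385]
[ 239  226   92   95 6726] [285.37035385 274.95495094]
110 [ 241  250   89   70 4757] [285.46857263 285.80765188] [ 0.5569673  -0.19961512  0.188     ]
140 [ 243  252   86   68 3509] [285.54630949 281.36335138] [ 0.55916196 -0.19876677  0.188     ]
170 [248 281  25  38 490] [259.98367347 300.47755102] [ 0.54506496 -0.19198174  0.188     ]
neck_top [(0.98, [283.0, 187.0])]
bottle [(0.63, [285.0, 187.0])]
cap_mid []
```

```bash
python3 -m inch '{"rotation":[[0,0,0],[0,0,0],[0,0,0],[0,0,0],[0,0,0]],"delta_pos":[[0,0,-0.02],[0,0,-0.035],[0,0,-0.04],[0,0,-0.042],[0,0,-0.042]],"claw":[0,0,0,0,0]}'
python3 -m inch '{"rotation":[[0,0,0],[0,0,0],[0,0,0],[0,0,0],[0,0,0]],"delta_pos":[[0,0,-0.003],[0,0,-0.006],[0,0,-0.009],[0,0,-0.011],[0,0,-0.011]],"claw":[0,0,0,0,0]}'
python3 - <<'E'
from m import *
c=shot('wrist');t=shot('top');s=shot('side');o=arm.get_obs();print(o['tcp_pos'],o['wrist_force'],o['torque'])
B=([105,120,40],[130,255,255])
bs=blob(s['pixels'],383,165,*B,w=25);print('side blue',bs, tri([ray(s,*bs[0]),(np.array([.5525,-.201,0]),np.array([0,0,1.]))]))
E
```

```text
t: 16.7
tcp_pos: [0.5531, -0.2013, 0.1345]
tool_rot: [3.085, 0.594, 0.001]
wrist_force: [-0.3, -0.6, 0.2]
opening: 0.0395
gripper_force: 30.0
t: 17.32
tcp_pos: [0.5525, -0.2011, 0.123]
tool_rot: [-3.084, -0.595, 0.001]
wrist_force: [0.2, -0.4, -0.2]
opening: 0.0399
gripper_force: 30.0
[ 0.55266079 -0.2012121   0.12322684] [-0.98440871  0.68307075 -0.74883543] [0.03266632 0.09293552 0.01290769]
side blue (array([388.28787879, 166.24242424]), [385, 160, 7, 14, 66]) (array([ 0.54664229, -0.20400703,  0.11761757]), [np.float64(0.006584445779386337), np.float64(0.006584445779386311)])
```

```bash
python3 -m inch '{"rotation":[[0,0,0],[0,0,0],[0,0,0],[0,0,0]],"delta_pos":[[0,0,-0.001],[0,0,-0.002],[0,0,-0.003],[0,0,-0.004]],"claw":[0,0,0,0]}'
python3 -m inch '{"rotation":[[0,0,0],[0,0,0],[0,0,0]],"delta_pos":[[0,0,-0.001],[0,0,-0.002],[0,0,-0.002]],"claw":[0,0,0]}'
```

```text
t: 17.98
tcp_pos: [0.5526, -0.2009, 0.1201]
tool_rot: [-3.085, -0.595, 0.0]
wrist_force: [-5.1, 2.2, 11.8]
opening: 0.0397
gripper_force: 29.9
t: 18.35
tcp_pos: [0.5527, -0.2009, 0.1188]
tool_rot: [3.085, 0.595, 0.0]
wrist_force: [-4.7, 1.9, 14.8]
opening: 0.0399
gripper_force: 29.9
```

```bash
python3 -m inch '{"rotation":[[0,0,0],[0,0,0],[0,0,0]],"delta_pos":[[-0.0005,0.0002,-0.0005],[-0.0005,0.0002,-0.001],[-0.0005,0.0002,-0.001]],"claw":[0,0,0]}'
python3 -m inch '{"rotation":[[0,0,0],[0,0,0],[0,0,0]],"delta_pos":[[0,0,-0.0005],[0,0,-0.001],[0,0,-0.001]],"claw":[0,0,0]}'
```

```text
t: 18.73
tcp_pos: [0.5527, -0.2009, 0.118]
tool_rot: [3.084, 0.595, 0.002]
wrist_force: [-3.1, 1.7, 11.3]
opening: 0.0397
gripper_force: 29.9
t: 19.1
tcp_pos: [0.5519, -0.2008, 0.1148]
tool_rot: [-3.084, -0.595, 0.001]
wrist_force: [-2.6, 0.8, 0.7]
opening: 0.0399
gripper_force: 30.0
```

The force dropped from 14.8 N to 0.7 N, which is the click. I'll go on to the hard stop without letting up.

```bash
python3 -m inch '{"rotation":[[0,0,0],[0,0,0],[0,0,0],[0,0,0],[0,0,0]],"delta_pos":[[0,0,-0.001],[0,0,-0.002],[0,0,-0.003],[0,0,-0.004],[0,0,-0.004]],"claw":[0,0,0,0,0]}'
python3 -m inch '{"rotation":[[0,0,0],[0,0,0],[0,0,0]],"delta_pos":[[0,0,-0.0005],[0,0,-0.001],[0,0,-0.001]],"claw":[0,0,0]}'
```

```text
t: 19.73
tcp_pos: [0.5528, -0.2014, 0.1114]
tool_rot: [3.084, 0.594, 0.002]
wrist_force: [-0.3, 0.4, -0.2]
opening: 0.0396
gripper_force: 30.0
t: 20.1
tcp_pos: [0.5529, -0.2013, 0.1113]
tool_rot: [3.084, 0.594, 0.002]
wrist_force: [-1.8, 0.1, 7.2]
opening: 0.0398
gripper_force: 30.0
```

```bash
python3 -m inch '{"rotation":[[0,0,0],[0,0,0],[0,0,0],[0,0,0],[0,0,0]],"delta_pos":[[0,0,-0.0005],[0,0,-0.0005],[0,0,-0.0005],[0,0,-0.0005],[0,0,-0.0005]],"claw":[0,0,0,0,0]}'
python3 - <<'E'
from m import *
F=[]
for _ in range(4):
    w=shot('wrist');t=shot('top');F.append(arm.get_obs())
print([(o['wrist_force'].round(1).tolist(),o['tcp_pos'].round(4).tolist()) for o in F])
s=shot('side')
for n in('top','side'):
    print(n,[(q,[(round(d['conf'],2),np.round(np.array(d['location'])*[560,420]).tolist()) for d in arm.find_in(n,q)]) for q in('cup_mid','blister','jar','clock','cap_mid')])
E
```

```text
t: 20.72
tcp_pos: [0.5529, -0.2014, 0.1113]
tool_rot: [3.084, 0.594, 0.002]
wrist_force: [-2.2, 1.1, 10.9]
opening: 0.0394
gripper_force: 29.9
[([-2.6, 1.4, 10.2], [0.5529, -0.2013, 0.1113]), ([-2.1, 1.4, 10.4], [0.5528, -0.2013, 0.1112]), ([-1.9, -0.2, 10.9], [0.5529, -0.2013, 0.1113]), ([-2.7, 1.5, 10.6], [0.5529, -0.2013, 0.1113])]
top [('cup_mid', [(0.66, [358.0, 238.0]), (0.64, [237.0, 227.0])]), ('blister', [(0.76, [308.0, 237.0])]), ('jar', [(0.8, [310.0, 291.0]), (0.39, [403.0, 222.0])]), ('clock', [(0.77, [129.0, 249.0])]), ('cap_mid', [(0.62, [336.0, 151.0]), (0.38, [311.0, 289.0])])]
side [('cup_mid', [(0.97, [267.0, 261.0]), (0.62, [352.0, 220.0])]), ('blister', [(0.6, [320.0, 244.0])]), ('jar', [(0.7, [374.0, 260.0])]), ('clock', [(0.85, [184.0, 320.0]), (0.57, [265.0, 276.0])]), ('cap_mid', [(0.6, [282.0, 199.0]), (0.51, [384.0, 169.0])])]
```

The press is steady at about 10.5 N on the hard stop, the cap is at its home height, the cup is in the well and the bystanders have not moved. I'm handing it in.

```bash
python3 -c "
from station import arm
print(arm.finish_job())"
```

```text
the job is handed in; nothing more can be done
None
```

I handed the job in at about 21 s of the 64 s: the white cup is mouth down in the well and released, and the blue cap has clicked and is fully home, still gripped and pressed down with about 10.5 N; the result was not reported back.

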